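# Lock the engine's mounting pin with its spring cotter

## Task

The small engine on the bench is held in its blue fork by a clevis pin that has backed out. Push the pin in by its head until the head sits against the fork, then take the yellow-headed spring cotter from the red rack and push its straight leg down through the pin's cross hole until the bow has snapped round the pin and the collar meets it. Ease it in, never pressing it on the pin with more than about 20 N: the pin has rolled a little, so the hole's mouth is off the top and has to be found and drawn upright with the leg. Let go at the end and leave the wrench, piston and jar where they are.

Things in the scene. Friction and masses are not known exactly. Their poses are not given: they have to be found in the camera images.
- bracket: Fixed blue fork (two cheeks) beside a grey engine. Origin on the bench under the fork's middle; x = along the pin, the way it is pushed in; y towards the engine; z up. Pin axis: y = 0, 75 mm up. Cheeks: |x| 17 to 25 mm, |y| under 28 mm, 103 mm high; the engine's lug lies between them. Engine: y 0.135 to 0.43 m, |x| under 0.13 m, up to 140 mm high (starter motor at y 0.17 to 0.22 m: 180 mm).
- pin (a joint): How far the clevis pin is pushed in along the fork's x, in m: 0 = furthest out, 0.046 = home, head against the fork (hard stop). It starts 34 to 46 mm out and stays where it is left; sliding it takes about 5 N.
- pin_head (a point): Centre of the outer (-x) face of the pin's round head, 44 mm across, 10 mm thick; push it towards the fork's +x. At home it lies 35 mm on the -x side of the fork's middle. Axes as the fork.
- pin_bore (a point): Point on the pin's axis at the 7 mm square cross hole, which goes right through the 32 mm round pin, 15 mm from its +x end. Pin home: 60 mm from the fork's middle in +x; before that the hole is inside the fork. Axes as the fork: they do not turn with the pin, which has rolled 0.2 to 0.52 rad about its axis: the hole's mouth is 3 to 8 mm off the top along fork y; no reading tells which way.
- clip: Spring cotter hanging upright in the rack's slot. Origin: centre of the yellow head's underside, on the straight leg's axis; z up, y towards the bow. Head 16 (x) x 24 (y) x 32 mm high, flat-sided: grip across y. Below it a collar (6 x 14 mm, 10 mm long), then the 5 mm round leg. Turn the clip so that its y-z plane stands across the pin (bow on either side). About 70 g.
- clip_seat (a point): Point on the leg's axis 26 mm below the head's underside; it meets pin_bore when the clip is home (collar on top of the pin). The bow passes the pin's widest place when this point is about 12 mm above pin_bore; getting there takes roughly 10 N. Axes as the clip.
- clip_tip (a point): Blunt tip of the straight leg, 56 mm below the head's underside. Axes as the clip. Once it is a few mm in the cross hole, moving it sideways to the line above the pin's axis, while going on down, drags the rolled pin upright (the pin turns with friction of about 0.05 N m: 3 to 5 N at the tip).
- bow_nose (a point): Wire centre at the bow's innermost bend, the part that snaps under the pin: 14.5 mm from the leg's axis, 38 mm below the head. Above it the bow reaches out to 24 mm; below it the tail ends 52 mm below the head, 22 mm out. The bow hinges outward at the head (about 1.4 N m/rad: 4 to 5 N sideways at the nose).
- rack: Red fixed block, 70 x 70 mm, 66 mm high, with a 9 x 37 mm slot in its top in which the clip hangs, the underside of its head on the block's top. Origin: centre of its underside. It may stand in either of two places on the engine-free side of the fork, the blue tray in the other.
- tray: Fixed shallow blue tray, 110 x 110 mm, 35 mm high, with spark plugs. Origin: centre of its underside. Not needed.
- wrench: Loose wrench lying on the bench, about 180 mm long; leave it alone. Origin at its middle.
- piston: Loose piston standing on the bench, 52 mm across, 46 mm high; leave it alone. Origin: centre of its underside.
- grease: Loose red jar, 60 mm across, about 70 mm high; leave it alone. Origin: centre of its underside.
Things that resemble listed ones, but are neither listed nor needed, are in the scene too. Several things have the shape of the clip; the one meant has the colours described above.

How it is judged:
On the way, in this order (a step that is already met when the one before it is completed fails the run):
1. the clevis pin is home, its head against the fork, with the clip not yet at it (value of joint pin above 0.043 m and distance between clip_tip and pin_bore above 0.03 m), for 0.1 s.
2. the straight leg has gone down into the pin's cross hole, at least to the pin's axis (value of joint pin above 0.043 m and horizontal distance between clip_tip and pin_bore below 0.006 m and z of clip_tip in the frame of pin_bore below 0 m), for 0.05 s.
At the end, for the whole second after the job is handed in: The pin is home to within 3 mm; the clip stands upright (within 0.2 rad) with its leg through the cross hole, its seat point within 4 mm of the hole's point on the pin's axis, the bow's nose snapped under the pin (at least 5 mm below the axis, within 22 mm of it), and it is released and at rest (value of joint pin above 0.043 m and distance between clip_seat and pin_bore below 0.004 m and angle between clip's own z axis and vertical below 0.2 rad and z of bow_nose in the frame of pin_bore below -0.005 m and distance between bow_nose and pin_bore below 0.022 m and linear speed of clip below 0.02 m/s); the robot touches nothing.
It fails at once if the clip is forced: it presses on the pin with more than 22 N (contact force between clip and pin above 22 N).
It fails at once if the robot presses on the fork, engine or pin with more than 45 N (contact force between the arm and bracket above 45 N).
It fails at once if the fingers press on the fork, engine or pin with more than 45 N (contact force between the fingers and bracket above 45 N).
It fails at once if the wrench, piston or jar is moved more than 20 mm (distance of any of wrench, piston, grease from where it was at the start of the episode above 0.02 m).
It also fails if it takes over 67 s, if anything falls off the work surface, if the arm or the gripper's body presses on something with over 40 N, if the wrist force passes 120 N, or if a joint passes its speed limit or range.

## Robot

A 6-joint arm with a two-finger parallel gripper is mounted at the origin on the work surface. World frame = base frame: x ahead of the robot, y to its left, z up, the work surface at z = 0. Lengths are in m, angles in rad, forces in N, time in s.
With the tool pointing down it reaches from about 0.25 to 0.775 m from the base axis. Payload 4 kg.
Tool frame: the origin (TCP) lies at the very end of the fingers, on their centre line; the grasp point (between the pads) lies 19 mm behind it (robot.hold_point_z is the distance from the TCP to the grasp point, in m); z points along the fingers, y is the line along which they close (so a half turn about z gives the same grasp; the last joint's range is limited). The gripper opens to 94 mm and grips with 3 to 60 N. Pads are 16 mm wide; open, the fingers measure 119 mm over their backs; the gripper's body (75 mm by 177 mm) begins 78 mm behind the grasp point.
Start: joints at [-1.222, 0.087, 1.371, -0, 1.684, -0.103], TCP at [0.24, -0.495, 0.206] pointing down, gripper open.
Joint ranges: [-3.1, 3.1], [-0.76, 2.03], [0.27, 2.55], [-1.08, 4.22], [0.17, 2.65], [-2.57, 2.57]. Speed limits (rad/s): [2.79, 2.79, 3.14, 3.14, 3.14, 3.14].

## Interface

Orientations are given as [roll, pitch, yaw] about the fixed x, y, z axes, in that order (R = Rz(yaw) Ry(pitch) Rx(roll)).
In Python, from bench import robot gives the robot as it stands.
- The arm moves only by the tool carry_out, never from a script. Its argument "steps" is a list of rows, each a list of 3 entries, a list of its own where there are three numbers: the shift along the tool's x, y, z in m, then the turn about the tool's z in units of 10 degrees (1.0 is 10 degrees), then the closure, from -1 (fully open) to 1 (shut). In form: [[[tx, ty, tz], roll, jaw], ...]. A call has 1 to 10 rows; each row is the pose to reach, as a shift and turn from the pose commanded when the call began, along the tool's axes at that moment; what a row does not reach only later rows make up. A row lasts 1/8 s, in which the tool goes at most 62.5 mm and 10.7 degrees, less where a joint would pass 70% of its speed; a pose out of reach is approached as far as the arm can. A call with a gripper value outside its range is refused whole. The fingers move at their own pace and stop on an object; the grip force is fixed at half the most. Time passes only in rows, so rows that repeat a pose let the fingers close. It gives the time, the measured TCP pose, the force, the opening and the grip force at its end, in the units of the state.
- robot.get_obs(): the state, without advancing time (a new reading comes with each control period).
- robot.snapshot(name): name is "scene" or "top" or "wrist"; returns a dict with "image" (420x560x3 uint8, red, green, blue), "z_map" (420x560 float32, m along the optical axis (not along the pixel's ray), 0 where there is no reading), "mtx" (3x3 intrinsics, pixels), "D" ([k1, k2, p1, p2, k3] as OpenCV has them; the pictures are not rectified), "R" (3x3) and "t" (3): a world point X has camera coordinates R X + t. Camera axes: x right, y down, z forward; pixel columns grow to the right and rows downward; lengths in m; the calibration is good to about 2 mm. A picture is of the moment at which its call begins.
- robot.close_job(): hands the job in; it is judged then, once.
The state is a dict: "time": time; "joint_positions": joint angles; "qvel": joint speeds; "joint_torque": joint torques, N m; "tool_pos": TCP position; "ee_rot": TCP orientation; "wrist_force": force on the tool from outside, world axes, zero at the start; "wrist_torque": the same for the moment, N m; "width": finger opening in m; "finger_force": force on a finger pad.
Only numpy, scipy, OpenCV 4.12 (cv2) and the standard library are available. Lean on these libraries where they do the work, as an engineer would, in place of code of your own. Each camera call takes 0.05 s, during which the arm holds its last target. There are 200 camera calls.

## Working session

There is one attempt and no reset: what is moved stays moved. The work goes in short steps, Python scripts to look and compute and a tool call to move; the robot and the scene stay as the last step left them, time stands still between calls to the robot, and variables do not carry over. Pictures are saved under pics/ and viewed, at most 10 in all, crops included, and the job is handed in when it is done.

Besides the shell and the picture viewer there is one more tool, called after "Request:" by a JSON object that holds its "name" and its "arguments". carry_out: Moves the arm, as the interface text tells. Its arguments: {"type":"object","properties":{"steps":{"type":"array","items":{"type":"array"}}},"required":["steps"]}

```bash
mkdir -p pics; cat > h.py <<'E'
import numpy as np, cv2, pickle
def snap(name, tag):
    from bench import robot
    s=robot.snapshot(name); pickle.dump(s,open(f'pics/{tag}.pkl','wb'))
    cv2.imwrite(f'pics/{tag}.png',cv2.cvtColor(s['image'],cv2.COLOR_RGB2BGR)); return s
def load(tag): return pickle.load(open(f'pics/{tag}.pkl','rb'))
def cloud(s):
    h,w=s['z_map'].shape; u,v=np.meshgrid(np.arange(w),np.arange(h))
    p=cv2.undistortPoints(np.stack([u,v],-1).reshape(-1,1,2).astype(float),np.array(s['mtx']),np.array(s['D'])).reshape(h,w,2)
    c=np.dstack([p,np.ones((h,w))])*s['z_map'][...,None]
    return (c-np.array(s['t']))@np.array(s['R'])
def crop(tag,x0,y0,x1,y1,k,out):
    im=cv2.imread(f'pics/{tag}.png')[y0:y1,x0:x1]; cv2.imwrite(f'pics/{out}.png',cv2.resize(im,None,fx=k,fy=k,interpolation=cv2.INTER_CUBIC))
E
python3 - <<'E'
from h import *
snap('top','top0'); snap('scene','sc0')
a=cv2.imread('pics/top0.png')
from bench import robot
o=robot.get_obs(); print(o['tool_pos'],o['ee_rot'],o['wrist_force'],robot.hold_point_z)
for t in('top0','sc0'):
    s=load(t); print(-np.array(s['R']).T@np.array(s['t']),s['mtx'][0][0])
E
```

```text
[ 0.23996995 -0.49434565  0.20443149] [-3.13962390e+00 -2.18451046e-04  4.51821497e-01] [ 0.22589652 -0.58449862  0.26880775] 0.0188
[ 0.33645715 -0.16091232  1.12923313] 463.72077969165474
[ 0.98641048 -0.0348743   0.6976646 ] 385.099315911919
```

View pics/top0.png

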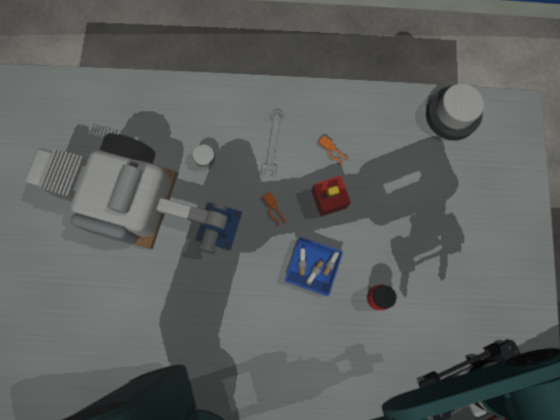

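View pics/sc0.png

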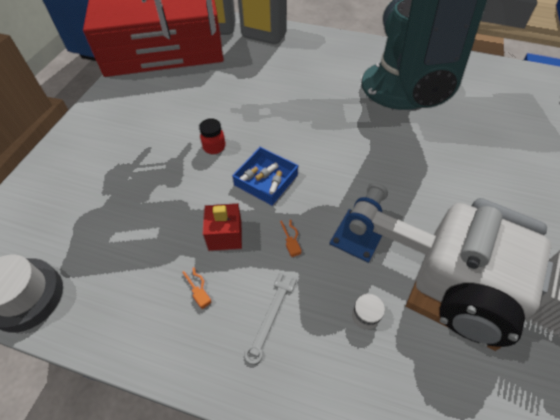

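The top view shows the yellow-headed clip in the red rack at (333,190). The look-alikes are the orange clips lying at (272,208) and (332,150). The fork is at (217,225), and the pin head is towards the robot at about (208,243). I choose the one in the rack and will check it in a crop.

```bash
python3 - <<'E'
from h import *
crop('top0',170,165,360,265,4,'c1'); crop('sc0',180,150,440,320,3,'c2')
a=cv2.imread('pics/c1.png');b=cv2.imread('pics/c2.png')
b=b[:, :];
cv2.imwrite('pics/c1.png',a)
s=load('top0');P=cloud(s)
for n,(u,v) in dict(bench=(250,260),rack=(322,200),clip=(334,190),fork=(217,222)).items(): print(n,P[v,u].round(4))
im=s['image'].astype(int)
r,g,bl=im[...,0],im[...,1],im[...,2]
m=(r>120)&(g>110)&(bl<80)&(np.indices(r.shape)[1]<400)
for nm in('top0','sc0'):
    s=load(nm);P=cloud(s);im=s['image'].astype(int);r,g,bl=im[...,0],im[...,1],im[...,2]
    uu=np.indices(r.shape)[1];vv=np.indices(r.shape)[0]
    win=((uu>300)&(uu<365)&(vv>165)&(vv<225)) if nm=='top0' else ((uu>190)&(uu<255)&(vv>195)&(vv<255))
    def top(mk,zlo,zhi,l):
        q=P[mk&win&(P[...,2]>zlo)&(P[...,2]<zhi)]
        if len(q)>8:
            rc=cv2.minAreaRect((q[:,:2]*1000).astype(np.float32)); print(nm,l,len(q),rc,np.median(q[:,2]).round(4))
    top((r>130)&(g>110)&(bl<90),0.088,0.11,'yellow')
    top((r>60)&(g<60),0.058,0.072,'rack')
    w2=((uu>190)&(uu<250)&(vv>195)&(vv<255)) if nm=='top0' else ((uu>325)&(uu<400)&(vv>180)&(vv<260))
    q=P[w2&(P[...,2]>.096)&(P[...,2]<.106)]
    print('cheek tops',len(q),q.mean(0),cv2.minAreaRect((q[:,:2]*1000).astype(np.float32)))
    q=P[w2&(P[...,2]>.004)&(P[...,2]<.02)&(bl>r+20)]
    if len(q)>9: print('base',len(q),q.mean(0),cv2.minAreaRect((q[:,:2]*1000).astype(np.float32)))
E
```

```text
bench [ 0.4531 -0.0956  0.0017]
rack [ 0.5968 -0.2596  0.0661]
clip [ 0.6145 -0.2836  0.0968]
fork [ 0.5244 -0.0213  0.1002]
top0 yellow 56 ((614.2296142578125, -282.0733337402344), (13.870960235595703, 21.284042358398438), 15.422353744506836) 0.0973
top0 rack 728 ((614.7173461914062, -281.9955139160156), (70.76518249511719, 70.9306640625), 21.30373191833496) 0.0661
cheek tops 297 [ 0.52623832 -0.01257341  0.09968541] ((508.9688720703125, -6.791393280029297), (41.465633392333984, 100.01741027832031), 75.63328552246094)
base 466 [ 0.52414526 -0.03512927  0.01043   ] ((533.074462890625, -13.425098419189453), (89.2421646118164, 97.61145782470703), 76.89688873291016)
sc0 yellow 76 ((615.4542846679688, -280.90777587890625), (15.883501052856445, 22.91151237487793), 19.216663360595703) 0.0972
sc0 rack 821 ((617.0101928710938, -280.3328857421875), (68.95082092285156, 68.31954193115234), 22.05655288696289) 0.0656
cheek tops 379 [ 0.53078848 -0.01171666  0.09932907] ((511.09906005859375, -7.3260498046875), (37.02742004394531, 99.09284973144531), 78.37092590332031)
base 819 [ 0.55721007 -0.01597402  0.01017626] ((534.73974609375, -12.455093383789062), (89.87626647949219, 100.85601806640625), 77.07550048828125)
```

View pics/c1.png

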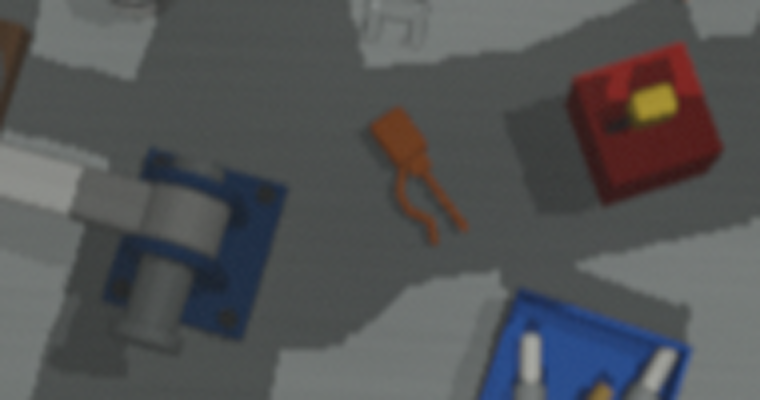

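View pics/c2.png

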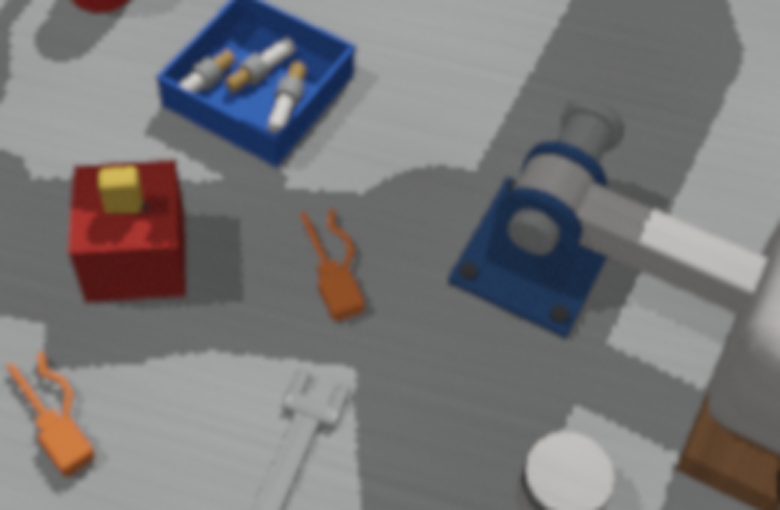

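The crops confirm the yellow-headed clip is in the red rack, with its bow side facing the fork. The pin head is on the robot side of the fork. Next I refine the fork frame.

```bash
cat >> h.py <<'E'
def pts(tags,c=(.533,-.013),r=.12):
    A=[]
    for t in tags:
        s=load(t);P=cloud(s).reshape(-1,3);C=s['image'].reshape(-1,3)
        k=(np.hypot(*(P[:,:2]-c).T)<r)&(P[:,2]>.003); A.append(np.c_[P[k],C[k]])
    return np.vstack(A)
def tofork(P,f): # f=(x,y,yaw)
    d=P[:,:2]-np.array(f[:2]); c,s=np.cos(f[2]),np.sin(f[2])
    return np.c_[d@[c,s],d@[-s,c],P[:,2]]
E
python3 - <<'E'
from h import *
f=(.534,-.013,np.radians(-13.1))
for t in('top0','sc0'):
    P=pts([t]);Q=tofork(P,f);b=(P[:,5]>P[:,3]+20)
    k=b&(Q[:,2]<.02); print(t,'base',np.percentile(Q[k],[1,99],axis=0).round(4).tolist())
    k=b&(Q[:,2]>.05); print('cheeks',np.percentile(Q[k],[2,98],axis=0).round(4).tolist())
    for lo in np.arange(-.1,.06,.01):
        k=~b&(Q[:,0]>lo)&(Q[:,0]<lo+.01)&(Q[:,2]>.045)&(abs(Q[:,1])<.035)
        if k.sum()>4:
            q=Q[k]; fit=np.linalg.lstsq(np.c_[2*q[:,1:],np.ones(len(q))],(q[:,1:]**2).sum(1),rcond=None)[0]
            print(lo.round(3),k.sum(),'y',q[:,1].min().round(4),q[:,1].max().round(4),'zmax',q[:,2].max().round(4),'circ',fit[:2].round(4))
E
```

```text
top0 base [[-0.0489, -0.0444, 0.0055], [0.0476, 0.0422, 0.0159]]
cheeks [[-0.0264, -0.0285, 0.055], [0.0236, 0.0236, 0.1053]]
-0.08 71 y -0.0224 0.0193 zmax 0.0994 circ [-0.0012  0.0793]
-0.07 65 y -0.0227 0.0167 zmax 0.0992 circ [-0.0029  0.084 ]
-0.06 61 y -0.017 0.0139 zmax 0.0946 circ [-0.0013  0.0786]
-0.05 63 y -0.0171 0.0129 zmax 0.0947 circ [-0.0009  0.078 ]
-0.04 63 y -0.0164 0.0153 zmax 0.0947 circ [-0.0005  0.0773]
-0.03 59 y -0.0284 0.0258 zmax 0.103 circ [0.0003 0.0689]
-0.02 101 y -0.0253 0.0341 zmax 0.1063 circ [0.0032 0.0744]
-0.01 118 y -0.0253 0.0348 zmax 0.1034 circ [0.0035 0.0711]
-0.0 114 y -0.0257 0.0344 zmax 0.1037 circ [0.0038 0.0709]
0.01 81 y -0.028 0.0323 zmax 0.1057 circ [0.0019 0.0713]
0.02 22 y -0.0155 0.0125 zmax 0.0951 circ [-0.0017  0.0817]
0.03 23 y -0.015 0.0135 zmax 0.0925 circ [0.0006 0.0768]
sc0 base [[-0.0377, -0.0439, 0.0057], [0.0501, 0.0447, 0.0188]]
cheeks [[-0.0256, -0.0257, 0.052], [0.0256, 0.0278, 0.1036]]
-0.08 29 y -0.0183 0.0192 zmax 0.097 circ [0.0001 0.0747]
-0.07 144 y -0.0207 0.0214 zmax 0.0986 circ [0.0002 0.0767]
-0.06 60 y -0.0157 0.0156 zmax 0.0923 circ [-0.      0.0757]
-0.05 59 y -0.0154 0.0158 zmax 0.0922 circ [0.0001 0.076 ]
-0.04 20 y -0.0094 0.0129 zmax 0.0916 circ [0.0008 0.0798]
-0.02 101 y -0.0276 0.0347 zmax 0.1013 circ [0.0028 0.0693]
-0.01 125 y -0.023 0.0348 zmax 0.1017 circ [0.004  0.0699]
-0.0 129 y -0.0242 0.035 zmax 0.1019 circ [0.0041 0.069 ]
0.01 87 y -0.0196 0.0348 zmax 0.1004 circ [0.0046 0.0724]
0.02 44 y -0.0154 0.0163 zmax 0.0917 circ [0.0006 0.0754]
0.03 150 y -0.015 0.0163 zmax 0.0917 circ [0.0008 0.077 ]
```

Request:
{"name": "carry_out", "arguments": {"steps": [[[0.044, -0.041, 0], 0.5, 1], [[0.088, -0.082, 0], 1.0, 1], [[0.132, -0.1225, 0], 1.5, 1], [[0.176, -0.163, 0], 2.0, 1], [[0.22, -0.204, 0], 2.5, 1], [[0.265, -0.245, 0], 3.0, 1], [[0.309, -0.286, 0], 3.5, 1], [[0.353, -0.327, 0], 3.9, 1], [[0.397, -0.3675, 0.0], 3.9, 1], [[0.397, -0.3675, 0.0], 3.9, 1]]}}

```text
time: 1.35
tool_pos: [0.437, 0.0127, 0.2048]
ee_rot: [-3.141, 0.002, -0.221]
wrist_force: [0.0, -0.1, 0.3]
width: 0.0005
finger_force: 0.0
```

```bash
cat >> h.py <<'E'
F=(.534,-.013,np.radians(-13.1))
def st(f=F):
    from bench import robot
    o=robot.get_obs(); p=np.array([o['tool_pos']]);print('t',round(o['time'],2),'fork',tofork(p,f).round(4),'w',p.round(4),'rpy',np.round(o['ee_rot'],4),'F',np.round(o['wrist_force'],2),'w',round(o['width'],4),'gf',np.round(o['finger_force'],1)); return o
E
python3 -c "
from h import *
st(); snap('wrist','w0')"
```

```text
t 1.35 fork [[-0.1003  0.0031  0.2048]] w [[0.437  0.0127 0.2048]] rpy [-3.141e+00  1.600e-03 -2.211e-01] F [ 0.01 -0.11  0.26] w 0.0005 gf 0.0
```

View pics/w0.png

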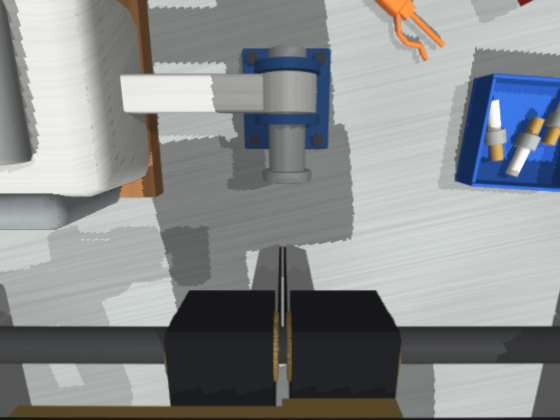

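The wrist view shows the pin head at (287,175) straight ahead of the closed fingers at (283,250). I descend and push.

Request:
{"name": "carry_out", "arguments": {"steps": [[[0, 0.003, 0.06], 0, 1], [[0, 0.003, 0.12], 0, 1], [[0, 0.003, 0.14], 0, 1], [[0.01, 0.003, 0.14], 0, 1], [[0.016, 0.003, 0.14], 0, 1], [[0.022, 0.003, 0.14], 0, 1], [[0.028, 0.003, 0.14], 0, 1], [[0.034, 0.003, 0.14], 0, 1], [[0.04, 0.003, 0.14], 0, 1], [[0.045, 0.003, 0.14], 0, 1]]}}

```text
time: 2.65
tool_pos: [0.4801, -0.0051, 0.0663]
ee_rot: [3.139, 0.0, -0.229]
wrist_force: [-6.0, -1.6, 1.2]
width: 0.0002
finger_force: 2.1
```

Request:
{"name": "carry_out", "arguments": {"steps": [[[0.003, 0, 0], 0, 1], [[0.005, 0, 0], 0, 1], [[0.007, 0, 0], 0, 1], [[0.008, 0, 0], 0, 1], [[0.009, 0, 0], 0, 1]]}}

```text
time: 3.28
tool_pos: [0.4887, -0.0062, 0.0661]
ee_rot: [3.141, 0.0, -0.229]
wrist_force: [-6.0, -1.5, 4.4]
width: 0.0006
finger_force: 3.0
```

```bash
python3 -c "
from h import *
st()"
```

```text
t 3.27 fork [[-0.0457 -0.0036  0.0661]] w [[ 0.4887 -0.0062  0.0661]] rpy [ 3.1413e+00  2.0000e-04 -2.2890e-01] F [-6.05 -1.49  4.36] w 0.0006 gf 3.0
```

Request:
{"name": "carry_out", "arguments": {"steps": [[[0.001, 0, 0], 0, 1], [[0.002, 0, 0], 0, 1], [[0.003, 0, 0], 0, 1]]}}

```text
time: 3.65
tool_pos: [0.4886, -0.0061, 0.0661]
ee_rot: [3.141, 0.007, -0.228]
wrist_force: [-14.3, 0.3, 9.9]
width: 0.0003
finger_force: 7.3
```

Request:
{"name": "carry_out", "arguments": {"steps": [[[0.0005, 0, 0], 0, 1], [[0.001, 0, 0], 0, 1]]}}

```text
time: 3.9
tool_pos: [0.4885, -0.0062, 0.066]
ee_rot: [3.141, 0.01, -0.228]
wrist_force: [-16.4, -0.4, 11.5]
width: 0.0005
finger_force: 8.3
```

Request:
{"name": "carry_out", "arguments": {"steps": [[[-0.02, 0, 0], 0, 1], [[-0.02, 0, -0.05], 0, 1], [[-0.02, -0.003, -0.1], 0, 1], [[0.006, -0.003, -0.12], 0, 1], [[0.026, -0.003, -0.12], 0, 1], [[0.026, -0.003, -0.12], 0, 1], [[0.026, -0.003, -0.12], 0, 1]]}}

```text
time: 4.78
tool_pos: [0.5186, -0.0095, 0.1852]
ee_rot: [-3.141, -0.0, -0.229]
wrist_force: [0.8, -0.1, -0.4]
width: 0.0006
finger_force: 0.0
```

```bash
python3 - <<'E'
from h import *
st(); s=snap('wrist','w1')
Q=tofork(pts(['w1'],r=.12),F)
k=(Q[:,0]>.03)&(abs(Q[:,1])<.025)&(Q[:,2]>.06); print(np.percentile(Q[k],[0,2,98,100],axis=0).round(4))
k=(Q[:,0]<-.025)&(abs(Q[:,1])<.025)&(Q[:,2]>.06); print(k.sum())
X=np.array([[F[0]+.06*np.cos(F[2]),F[1]+.06*np.sin(F[2]),.091]])
uv=cv2.projectPoints(X,cv2.Rodrigues(np.array(s['R']))[0],np.array(s['t'],float),np.array(s['mtx']),np.array(s['D']))[0].ravel();print(uv)
u,v=map(int,uv); x0=max(u-80,0);y0=max(v-60,0)
print(x0,y0);crop('w1',x0,y0,x0+160,y0+120,5,'c3')
print(-np.array(s['R']).T@s['t'],s['mtx'][0][0])
E
```

```text
t 4.78 fork [[-1.580e-02 -1.000e-04  1.852e-01]] w [[ 0.5186 -0.0095  0.1852]] rpy [-3.141e+00 -2.000e-04 -2.286e-01] F [ 0.83 -0.06 -0.4 ] w 0.0006 gf 0.0
[[ 0.03   -0.0153  0.0695]
 [ 0.0314 -0.0142  0.0775]
 [ 0.0717  0.015   0.3635]
 [ 0.073   0.0163  0.3635]]
531
[282.56334482 120.77062272]
202 60
[ 0.58836859 -0.02559034  0.36346551] 341.36978933835445
```

View pics/c3.png

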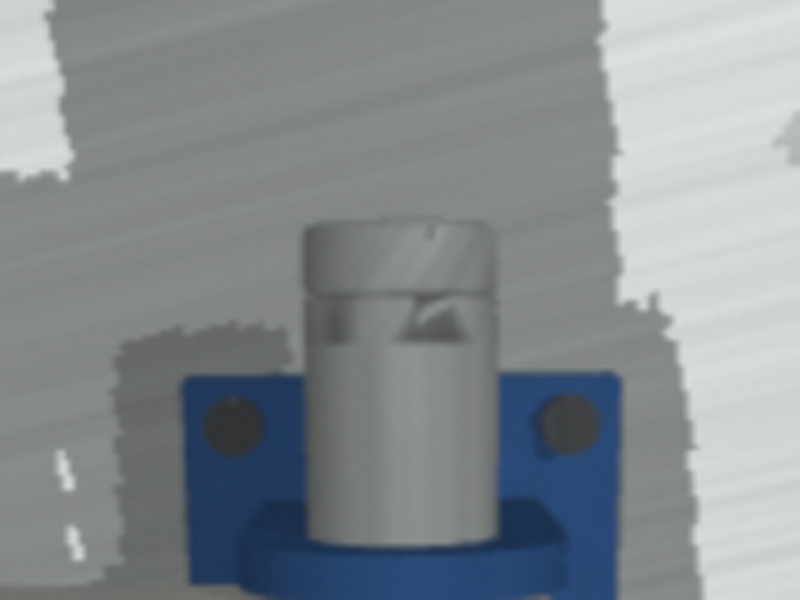

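The hole's mouth appears at about (435,320) in the crop, right of the pin's centre line at column 401. There is also a dark patch at (335,320). I use depth to settle which one it is.

```bash
python3 - <<'E'
from h import *
s=load('w1');P=cloud(s)
for v in(114,121,123,124,125,126,131):
    q=tofork(P[v,261:304],F); print(v,'x',q[20,0].round(4)); print(' '.join(f'{a*1000:.0f}:{b*1000:.0f}' for a,b in q[:,1:]))
E
```

```text
114 x 0.065
22:0 21:0 16:78 15:80 14:83 13:83 12:84 11:85 11:86 10:87 9:88 8:89 7:87 7:88 6:89 5:89 4:89 4:89 3:90 2:89 1:90 0:91 -0:89 -1:90 -2:89 -3:90 -3:90 -4:90 -5:90 -6:88 -7:88 -7:86 -8:87 -9:86 -10:86 -11:85 -11:83 -12:82 -13:82 -14:81 -15:78 -20:0 -21:-1
121 x 0.0598
22:0 21:-1 16:78 15:81 14:83 13:84 12:85 11:85 11:88 10:88 9:87 8:88 7:88 7:88 6:89 5:89 4:90 4:90 3:90 2:91 1:90 0:89 -0:89 -1:91 -2:71 -3:73 -4:76 -4:77 -5:79 -6:81 -7:84 -7:85 -8:86 -9:87 -10:87 -11:85 -11:85 -12:84 -13:83 -14:80 -15:77 -20:-2 -21:-1
123 x 0.0584
22:-0 21:-1 16:79 15:79 14:82 13:83 12:85 12:84 11:87 10:86 9:89 8:88 7:89 7:89 6:89 5:89 4:90 4:89 3:89 2:89 1:89 0:90 -0:90 -1:90 -2:70 -3:73 -4:75 -4:77 -5:80 -6:80 -7:83 -7:84 -8:87 -9:87 -10:86 -11:86 -11:84 -12:84 -13:83 -14:80 -15:78 -20:-1 -21:-1
124 x 0.0576
22:-1 21:-1 16:77 15:80 14:82 13:85 12:84 12:85 11:85 10:87 9:87 8:87 7:89 7:88 6:89 5:89 4:89 4:90 3:88 2:91 1:89 0:90 0:363 -1:90 -2:72 -3:73 -4:76 -4:76 -5:79 -6:81 -7:83 -7:85 -8:87 -9:87 -10:85 -11:84 -11:85 -12:83 -13:82 -14:81 -15:77 -20:-1 -21:-2
125 x 0.0569
22:-2 21:-2 16:78 15:80 14:81 13:83 12:84 12:85 11:86 10:86 9:88 8:88 7:89 7:89 6:88 5:88 4:91 4:89 3:91 2:89 1:90 0:88 -0:89 -1:90 -2:71 -3:72 -4:75 -4:78 -5:79 -6:82 -7:83 -7:86 -8:87 -9:85 -10:86 -11:85 -11:84 -12:83 -13:83 -14:81 -15:78 -20:-2 -21:-1
126 x 0.0561
22:-1 21:0 16:78 15:81 14:81 0:363 12:85 11:86 11:85 10:86 9:87 8:88 7:88 7:91 6:89 5:90 4:91 4:90 3:90 2:90 1:91 0:89 -0:89 -1:89 -2:70 -3:73 -4:75 -4:77 -5:79 -6:80 -7:84 -7:86 -8:88 -9:86 -10:86 -11:86 -11:85 -12:82 -13:83 -14:82 -15:77 -20:-1 -21:-2
131 x 0.0523
22:-1 21:-1 16:78 15:79 14:82 13:83 12:84 12:86 11:85 10:88 9:86 8:88 7:88 7:88 6:88 5:89 4:88 4:89 3:90 2:90 1:91 0:90 -0:91 -1:89 -2:90 -3:88 -3:89 -4:89 -5:89 -6:88 0:363 -7:87 -8:88 -9:87 -10:87 -11:86 -11:84 -12:83 -13:83 -14:81 -15:78 -20:-0 -21:1
```

Request:
{"name": "carry_out", "arguments": {"steps": [[[0.02, 0.055, 0], -0.7, -0.2], [[0.04, 0.11, 0], -1.4, -0.2], [[0.06, 0.165, 0], -2.1, -0.2], [[0.085, 0.22, 0], -2.8, -0.2], [[0.106, 0.277, 0], -3.46, -0.2], [[0.106, 0.277, 0], -3.46, -0.2], [[0.106, 0.277, 0], -3.46, -0.2]]}}

```text
time: 5.7
tool_pos: [0.5587, -0.3031, 0.1851]
ee_rot: [-3.14, -0.0, 0.374]
wrist_force: [0.0, -0.2, 0.2]
width: 0.0559
finger_force: 0.0
```

```bash
python3 - <<'E'
from h import *
o=st(); s=snap('wrist','w2');P=cloud(s);im=s['image'].astype(int);r,g,b=im[...,0],im[...,1],im[...,2]
near=np.hypot(P[...,0]-.615,P[...,1]+.281)<.06
for l,m in(('yellow',(r>120)&(g>100)&(b<90)&near&(P[...,2]>.09)&(P[...,2]<.11)),('rack',(r>60)&(g<70)&near&(P[...,2]>.058)&(P[...,2]<.074))):
    v,u=np.nonzero(m); q=P[m]; print(l,len(q),u.mean(),v.mean(),q.mean(0).round(4),cv2.minAreaRect((q[:,:2]*1000).astype(np.float32)))
E
```

```text
t 5.7 fork [[ 0.0898 -0.2769  0.1851]] w [[ 0.5587 -0.3031  0.1851]] rpy [-3.1404e+00 -1.0000e-04  3.7430e-01] F [ 0.05 -0.22  0.2 ] w 0.0559 gf 0.0
yellow 410 284.7048780487805 142.54634146341462 [ 0.6149 -0.2821  0.0963] ((613.2421875, -281.3631286621094), (15.333808898925781, 23.296485900878906), 21.488290786743164)
rack 5754 284.0239833159541 139.22019464720194 [ 0.6157 -0.2814  0.0649] ((614.2548217773438, -281.3122863769531), (68.95162963867188, 68.82483673095703), 21.34018325805664)
```

View pics/w2.png

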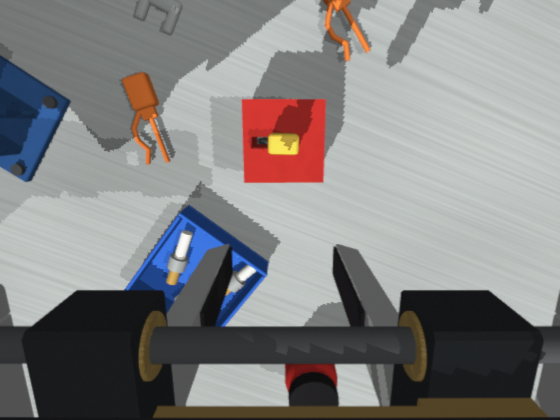

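Request:
{"name": "carry_out", "arguments": {"steps": [[[0.03, 0, 0], 0, -0.2], [[0.059, 0, 0.0], 0, -0.2], [[0.059, 0, 0.04], 0, -0.2], [[0.059, 0, 0.09], 0, -0.2], [[0.059, 0, 0.115], 0, -0.2], [[0.059, 0, 0.115], 0, -0.2], [[0.059, 0, 0.115], 0, 0.6], [[0.059, 0, 0.115], 0, 1], [[0.059, 0, 0.115], 0, 1], [[0.059, 0, 0.115], 0, 1]]}}

```text
time: 7.0
tool_pos: [0.6141, -0.2823, 0.071]
ee_rot: [3.141, -0.001, 0.375]
wrist_force: [-0.8, 0.5, 0.8]
width: 0.0237
finger_force: 30.0
```

Request:
{"name": "carry_out", "arguments": {"steps": [[[0, 0, 0], 0, 1], [[0, 0, 0], 0, 1]]}}

```text
time: 7.25
tool_pos: [0.6141, -0.2823, 0.071]
ee_rot: [3.141, -0.0, 0.375]
wrist_force: [-0.4, 1.2, 2.5]
width: 0.0238
finger_force: 30.0
```

Request:
{"name": "carry_out", "arguments": {"steps": [[[0, 0, -0.02], 0, 1], [[0, 0, -0.06], 0, 1], [[0, 0, -0.11], 0, 1], [[0.01, -0.04, -0.13], 0.7, 1], [[0.025, -0.09, -0.13], 1.4, 1], [[0.04, -0.14, -0.13], 2.1, 1], [[0.055, -0.19, -0.13], 2.8, 1], [[0.0705, -0.2416, -0.12], 3.46, 1], [[0.0705, -0.2416, -0.09], 3.46, 1], [[0.0705, -0.2416, -0.09], 3.46, 1]]}}

```text
time: 8.5
tool_pos: [0.5894, -0.0307, 0.1587]
ee_rot: [3.141, 0.005, -0.228]
wrist_force: [-0.7, 0.0, -1.7]
width: 0.0237
finger_force: 30.0
```

Request:
{"name": "carry_out", "arguments": {"steps": [[[0, 0, 0], 0, 1], [[0, 0, 0], 0, 1]]}}

```text
time: 8.75
tool_pos: [0.5919, -0.0325, 0.1623]
ee_rot: [-3.141, -0.003, -0.23]
wrist_force: [0.9, 0.3, 0.0]
width: 0.0238
finger_force: 30.0
```

```bash
python3 - <<'E'
from h import *
st(); s=snap('wrist','w3'); t=snap('scene','sc3')
def pr(s,x,y,z):
    c,n=np.cos(F[2]),np.sin(F[2]);X=np.array([[F[0]+x*c-y*n,F[1]+x*n+y*c,z]])
    return cv2.projectPoints(X,cv2.Rodrigues(np.array(s['R']))[0],np.array(s['t'],float),np.array(s['mtx']),np.array(s['D']))[0].ravel()
print(pr(s,.06,-.005,.09),pr(t,.06,-.005,.09))
u,v=map(int,pr(s,.06,-.005,.09)); x0,y0=u-50,v-45
print(x0,y0); crop('w3',x0,y0,x0+100,y0+75,8,'c4')
E
```

```text
t 8.75 fork [[ 0.0609 -0.0059  0.1623]] w [[ 0.5919 -0.0325  0.1623]] rpy [-3.1415e+00 -2.8000e-03 -2.3020e-01] F [0.86 0.33 0.02] w 0.0238 gf 30.0
[281.51284451 224.61714923] [348.97155176 233.4175588 ]
231 179
```

View pics/c4.png

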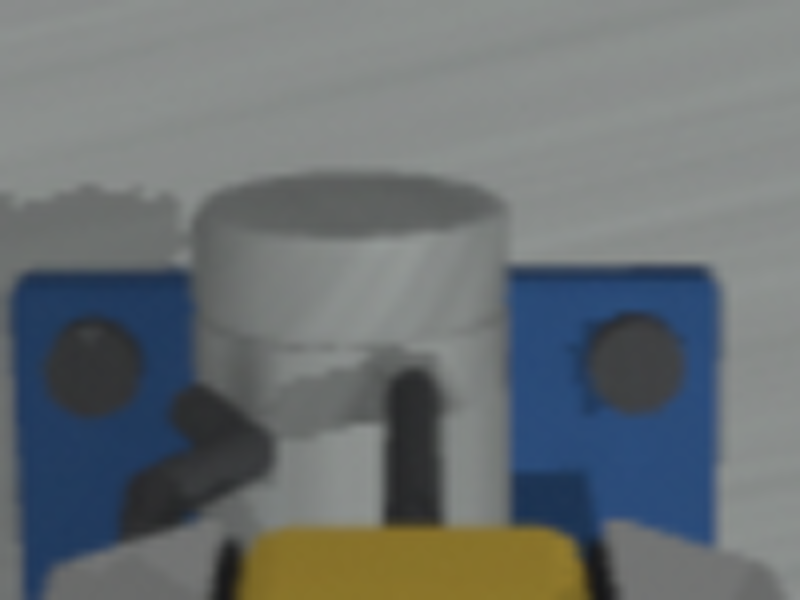

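The crop shows the leg tip at (413,372) and the seam at the hole's far edge at row 343. The bow is on the engine side. I compute the tip-to-hole offset by ray-plane intersection.

```bash
python3 - <<'E'
from h import *
def hit(tag,u,v,z):
    s=load(tag);p=cv2.undistortPoints(np.array([[[u,v]]],float),np.array(s['mtx']),np.array(s['D'])).ravel()
    R=np.array(s['R']);o=-R.T@s['t'];d=R.T@[p[0],p[1],1]; return tofork((o+d*(z-o[2])/d[2])[None],F)[0].round(4)
ro=lambda cx,cy:(231+cx/8-.44,179+cy/8-.44)
print('tip front rim',hit('w3',*ro(413,370),.1113))
print('seam far',hit('w3',*ro(401,343),.0905), 'mouth pt',hit('w3',*ro(401,372),.0905))
print('pin edges',hit('w3',*ro(197,330),.075),hit('w3',*ro(507,330),.075))
print('pin far end top',hit('w3',*ro(350,232),.091))
r1=lambda cx,cy:(202+cx/5-.4,60+cy/5-.4)
print('w1 far/near',hit('w1',*r1(435,297),.09),hit('w1',*r1(435,343),.09))
s=load('w3');P=cloud(s)
for v in range(216,230): print(v,' '.join(f'{a*1000:.1f},{b*1000:.0f},{c*1000:.0f}' for a,b,c in tofork(P[v,278:288],F)))
print(load('w3')['R'],-np.array(s['R']).T@s['t'])
E
```

```text
tip front rim [ 0.066  -0.0055  0.1113]
seam far [ 0.0627 -0.0044  0.0905] mouth pt [ 0.0598 -0.0044  0.0905]
pin edges [0.0598 0.0163 0.075 ] [ 0.0597 -0.015   0.075 ]
pin far end top [0.0736 0.0004 0.091 ]
w1 far/near [ 0.0613 -0.0047  0.09  ] [ 0.0544 -0.0047  0.09  ]
216 66.4,-2,89 66.7,-3,90 66.7,-4,90 66.4,-5,88 66.4,-5,89 66.5,-6,89 66.2,-7,88 66.3,-8,88 66.0,-8,87 66.2,-9,88
217 65.8,-2,89 66.0,-3,90 65.9,-4,90 65.7,-5,89 65.6,-5,88 65.7,-6,89 65.7,-7,89 65.3,-8,87 65.3,-8,87 64.9,-9,86
218 64.9,-2,89 65.1,-3,90 64.9,-4,89 64.8,-5,88 64.9,-5,89 64.8,-6,88 64.6,-7,88 64.2,-8,86 64.1,-8,86 64.1,-9,86
219 64.1,-2,89 64.4,-3,90 64.3,-4,89 64.3,-5,90 64.1,-5,89 64.5,-6,90 63.8,-7,87 63.8,-8,88 63.4,-8,86 63.6,-9,87
220 63.7,-2,90 63.2,-3,88 63.5,-4,90 63.6,-5,90 63.4,-5,89 63.0,-6,87 62.5,-7,86 63.0,-8,88 62.9,-8,87 62.8,-9,87
221 62.8,-2,90 62.8,-3,90 62.4,-4,88 62.5,-5,89 62.5,-5,89 61.9,-6,86 62.2,-7,88 61.5,-8,85 61.6,-8,86 61.8,-9,86
222 56.4,-2,70 57.2,-3,73 57.9,-4,75 58.4,-5,77 59.1,-5,79 59.7,-6,81 60.3,-7,84 60.9,-8,86 61.0,-8,86 61.0,-9,86
223 55.6,-2,70 56.3,-3,72 57.0
[... 287 characters left out ...]
,-8,88 58.7,-8,87 58.9,-9,87
226 54.6,-2,75 54.5,-3,75 62.3,-4,102 63.1,-5,104 63.2,-5,105 63.1,-6,104 62.4,-7,102 62.1,-8,101 58.0,-8,87 57.9,-9,87
227 54.5,-2,78 54.8,-3,79 62.4,-4,105 62.9,-5,106 63.3,-5,108 63.3,-6,108 62.9,-7,106 62.3,-8,104 57.0,-8,86 57.2,-9,87
228 54.4,-2,80 54.5,-3,80 62.2,-4,106 62.8,-5,108 63.1,-5,109 63.1,-6,110 62.9,-7,109 62.3,-8,107 56.5,-8,87 56.3,-9,87
229 54.7,-2,84 54.6,-3,84 62.5,-4,110 62.8,-5,111 63.1,-5,112 62.8,-6,111 62.5,-7,110 62.3,-8,109 55.5,-8,87 55.1,-9,85
[[-2.28196947e-01 -9.73614889e-01 -4.47987240e-04]
 [-9.43328411e-01  2.20984449e-01  2.47583081e-01]
 [-2.40951576e-01  5.69203024e-02 -9.68866563e-01]] [ 0.66125845 -0.04845742  0.34066786]
```

Request:
{"name": "carry_out", "arguments": {"steps": [[[-0.0024, -0.001, 0], 0, 1], [[-0.0024, -0.001, 0.004], 0, 1], [[-0.0024, -0.001, 0.008], 0, 1], [[-0.0024, -0.001, 0.008], 0, 1], [[-0.0024, -0.001, 0.008], 0, 1]]}}

```text
time: 9.48
tool_pos: [0.5889, -0.03, 0.1523]
ee_rot: [3.141, 0.0, -0.229]
wrist_force: [0.7, -0.0, -0.3]
width: 0.0239
finger_force: 30.0
```

```bash
cat >> h.py <<'E'
def near(tag):
    st(); s=snap('wrist',tag);P=cloud(s);Q=tofork(P.reshape(-1,3),F).reshape(P.shape)*1000
    m=(Q[...,2]>75)&(Q[...,2]<102)&(abs(Q[...,0]-58)<12)&(abs(Q[...,1])<14)
    v,u=np.nonzero(m); print('cols',u.min(),u.max())
    for vv in range(v.min(),v.max()+1):
        a=Q[vv]; print(vv,' '.join(f'{c}:{a[c,0]:.1f},{a[c,1]:.1f},{a[c,2]:.0f}' for c in range(276,290)))
E
python3 -c "
from h import *
near('w4')"
```

```text
t 9.47 fork [[ 0.0573 -0.0041  0.1523]] w [[ 0.5889 -0.03    0.1523]] rpy [ 3.1415e+00  2.0000e-04 -2.2880e-01] F [ 0.73 -0.03 -0.32] w 0.0239 gf 30.0
cols 257 295
208 276:71.5,0.7,89 277:71.4,-0.0,89 278:71.6,-0.7,90 279:71.6,-1.5,90 280:71.6,-2.2,90 281:71.4,-2.9,89 282:71.2,-3.6,88 283:71.4,-4.4,89 284:71.2,-5.1,88 285:71.0,-5.8,87 286:71.1,-6.6,88 287:71.2,-7.3,88 288:70.8,-8.1,87 289:71.0,-8.8,87
209 276:70.7,0.7,89 277:70.9,-0.0,90 278:70.7,-0.7,89 279:70.6,-1.5,89 280:70.8,-2.2,89 281:70.6,-2.9,89 282:70.7,-3.6,89 283:70.3,-4.4,88 284:70.9,-5.1,90 285:70.5,-5.8,88 286:70.7,-6.6,89 287:70.5,-7.3,88 288:70.0,-8.1,86 289:70.1,-8.8,87
210 276:70.1,0.7,90 277:70.0,-0.0,89 278:69.9,-0.7,89 279:70.1,-1.5,90 280:69.7,-2.2,88 281:69.8,-2.9,89 282:70.0,-3.6,89 283:70.1,-4.4,90 284:69.8,-5.1,88 285:69.5,-5.8,87 286:69.6,-6.6,87 287:69.7,-7.3,88 288:69.5,-8.0,87 289:69.1,-8.8,86
211 276:69.1,0.7,89 277:69.3,-0.0,90 278:69.5,-0.7,90 279:69.4,-1.5,90 280:69.3,-2.2,89 281:68.8,-2.9,87 282:69.1,-3.6,89 283:69.0,-4.4,88 284:69.2,-5.1,89 285:69.2,-5.8,89 286:69.1,-6.6,89 287:68.8,-7.3,88 288:68
[... 6880 characters left out ...]
1,-0.7,90 279:57.9,-1.7,121 280:58.9,-2.4,124 281:59.3,-3.0,126 282:59.4,-3.7,126 283:59.4,-4.3,126 284:59.4,-4.9,126 285:58.5,-5.6,123 286:57.6,-6.3,120 287:46.4,-7.4,87 288:46.4,-8.1,88 289:46.2,-8.9,87
241 276:46.4,0.8,90 277:46.6,0.1,90 278:46.8,-0.7,91 279:57.9,-1.7,123 280:58.9,-2.4,126 281:59.2,-3.0,127 282:59.5,-3.7,128 283:59.4,-4.3,128 284:58.9,-4.9,126 285:58.5,-5.6,125 286:57.7,-6.2,123 287:45.7,-7.4,88 288:45.9,-8.1,88 289:45.1,-8.9,86
242 276:45.6,0.8,90 277:45.7,0.1,90 278:46.0,-0.7,91 279:58.3,-1.8,127 280:58.8,-2.4,128 281:59.4,-3.0,130 282:58.9,-3.7,128 283:59.2,-4.3,129 284:59.1,-4.9,129 285:59.3,-5.5,129 286:57.5,-6.2,124 287:45.2,-7.4,89 288:44.6,-8.2,87 289:44.3,-8.9,86
```

Request:
{"name": "carry_out", "arguments": {"steps": [[[0.0012, 0.0007, -0.002], 0, 1], [[0.0012, 0.0007, -0.002], 0, 1], [[0.0012, 0.0007, -0.001], 0, 1], [[0.0012, 0.0007, 0], 0, 1], [[0.0012, 0.0007, 0], 0, 1]]}}

```text
time: 10.15
tool_pos: [0.5898, -0.0309, 0.1522]
ee_rot: [3.141, 0.0, -0.229]
wrist_force: [-1.0, -0.0, -1.2]
width: 0.0234
finger_force: 30.0
```

```bash
cat >> h.py <<'E'
def leg(tag,pr=False):
    st(); s=snap('wrist',tag);P=cloud(s);Q=tofork(P.reshape(-1,3),F).reshape(P.shape)*1000
    c=Q[(Q[...,2]>97)&(Q[...,2]<118)&(abs(Q[...,0]-59)<7)&(Q[...,1]<3)&(Q[...,1]>-10)]
    if len(c): print('leg n',len(c),'xfront',np.percentile(c[:,0],85).round(1),'y',c[:,1].min().round(1),c[:,1].max().round(1))
    ph=Q[(Q[...,2]>60)&(Q[...,2]<87)&(abs(Q[...,0]-58)<5)&(abs(Q[...,1])<9)]; 
    if len(ph): print('hole pts y',np.percentile(ph[:,1],[2,98]).round(1),'x',np.percentile(ph[:,0],[1,99]).round(1))
E
python3 -c "
from h import *
leg('w5')"
```

```text
t 10.15 fork [[ 0.0584 -0.0048  0.1522]] w [[ 0.5898 -0.0309  0.1522]] rpy [ 3.1415e+00  4.0000e-04 -2.2880e-01] F [-0.98 -0.02 -1.23] w 0.0234 gf 30.0
leg n 68 xfront 60.5 y -7.2 -2.3
hole pts y [-8.8  8.7] x [54.2 62.6]
```

Request:
{"name": "carry_out", "arguments": {"steps": [[[0, 0, 0.001], 0, 1], [[0, 0, 0.002], 0, 1], [[0, 0, 0.003], 0, 1], [[0, 0, 0.004], 0, 1], [[0, 0, 0.004], 0, 1]]}}

```text
time: 10.82
tool_pos: [0.5899, -0.031, 0.1483]
ee_rot: [3.141, 0.0, -0.229]
wrist_force: [0.3, -0.6, 0.1]
width: 0.0241
finger_force: 30.0
```

```bash
python3 -c "
from h import *
st()"
```

```text
t 10.82 fork [[ 0.0585 -0.0048  0.1483]] w [[ 0.5899 -0.031   0.1483]] rpy [ 3.1415e+00  2.0000e-04 -2.2890e-01] F [ 0.35 -0.59  0.06] w 0.0241 gf 30.0
```

Request:
{"name": "carry_out", "arguments": {"steps": [[[0, -0.0006, 0.001], 0, 1], [[0, -0.0012, 0.002], 0, 1], [[0, -0.0018, 0.0025], 0, 1], [[0, -0.0024, 0.003], 0, 1]]}}

```text
time: 11.32
tool_pos: [0.5905, -0.0295, 0.1458]
ee_rot: [3.14, -0.001, -0.229]
wrist_force: [-0.7, -3.0, 1.5]
width: 0.024
finger_force: 30.0
```

```bash
python3 -c "
from h import *
leg('w6')"
```

```text
t 11.32 fork [[ 0.0587 -0.0032  0.1458]] w [[ 0.5905 -0.0295  0.1458]] rpy [ 3.1398e+00 -5.0000e-04 -2.2930e-01] F [-0.7  -3.01  1.48] w 0.024 gf 30.0
leg n 76 xfront 60.8 y -5.6 -0.8
hole pts y [-8.7  7.9] x [53.9 62.3]
```

Request:
{"name": "carry_out", "arguments": {"steps": [[[0, -0.0006, 0.0005], 0, 1], [[0, -0.0012, 0.001], 0, 1], [[0, -0.0018, 0.0015], 0, 1], [[0, -0.0024, 0.002], 0, 1], [[0, -0.003, 0.0025], 0, 1]]}}

```text
time: 12.0
tool_pos: [0.5912, -0.0256, 0.1429]
ee_rot: [3.142, -0.0, -0.229]
wrist_force: [-1.1, -3.8, 1.8]
width: 0.0239
finger_force: 30.0
```

```bash
python3 -c "
from h import *
leg('w7')"
```

```text
t 12.0 fork [[0.0585 0.0006 0.1429]] w [[ 0.5912 -0.0256  0.1429]] rpy [ 3.1415 -0.     -0.2289] F [-1.15 -3.85  1.82] w 0.0239 gf 30.0
leg n 68 xfront 60.5 y -1.6 3.0
hole pts y [-9.   8.3] x [54.2 62.6]
```

Request:
{"name": "carry_out", "arguments": {"steps": [[[0, 0, 0.001], 0, 1], [[0, 0, 0.002], 0, 1], [[0, 0, 0.003], 0, 1], [[0, 0, 0.004], 0, 1], [[0, 0, 0.005], 0, 1]]}}

```text
time: 12.68
tool_pos: [0.5912, -0.0256, 0.1378]
ee_rot: [-3.141, 0.0, -0.229]
wrist_force: [-0.6, -2.5, 1.0]
width: 0.0239
finger_force: 30.0
```

Request:
{"name": "carry_out", "arguments": {"steps": [[[0, 0.0001, 0.0012], 0, 1], [[0, 0.0001, 0.0024], 0, 1], [[0, 0.0001, 0.0036], 0, 1], [[0, 0.0001, 0.0048], 0, 1], [[0, 0.0001, 0.006], 0, 1]]}}

```text
time: 13.3
tool_pos: [0.5912, -0.0257, 0.1319]
ee_rot: [-3.141, -0.0, -0.229]
wrist_force: [-0.2, -3.2, 1.2]
width: 0.0236
finger_force: 30.0
```

Request:
{"name": "carry_out", "arguments": {"steps": [[[0, 0, 0.001], 0, 1], [[0, 0, 0.002], 0, 1], [[0, 0, 0.003], 0, 1], [[0, 0, 0.004], 0, 1]]}}

```text
time: 13.8
tool_pos: [0.5915, -0.0256, 0.1283]
ee_rot: [-3.141, -0.001, -0.229]
wrist_force: [-0.2, -0.6, 2.2]
width: 0.0236
finger_force: 30.0
```

Request:
{"name": "carry_out", "arguments": {"steps": [[[0, 0, 0.001], 0, 1], [[0, 0, 0.002], 0, 1], [[0, 0, 0.003], 0, 1], [[0, 0, 0.004], 0, 1]]}}

```text
time: 14.3
tool_pos: [0.5913, -0.0253, 0.1241]
ee_rot: [-3.141, -0.0, -0.229]
wrist_force: [-0.4, 1.0, 2.9]
width: 0.0241
finger_force: 30.0
```

Request:
{"name": "carry_out", "arguments": {"steps": [[[0, 0, 0.0008], 0, 1], [[0, 0, 0.0016], 0, 1], [[0, 0, 0.0024], 0, 1]]}}

```text
time: 14.68
tool_pos: [0.5911, -0.0253, 0.1212]
ee_rot: [-3.141, 0.0, -0.229]
wrist_force: [1.0, 2.4, 1.7]
width: 0.0238
finger_force: 30.0
```

Request:
{"name": "carry_out", "arguments": {"steps": [[[0, 0, 0.0008], 0, 1], [[0, 0, 0.0016], 0, 1], [[0, 0, 0.0024], 0, 1]]}}

```text
time: 15.05
tool_pos: [0.5911, -0.0254, 0.119]
ee_rot: [-3.141, 0.0, -0.229]
wrist_force: [1.4, 3.5, 2.6]
width: 0.0237
finger_force: 30.0
```

Request:
{"name": "carry_out", "arguments": {"steps": [[[0, 0, 0.0008], 0, 1], [[0, 0, 0.0016], 0, 1], [[0, 0, 0.0024], 0, 1]]}}

```text
time: 15.42
tool_pos: [0.5911, -0.0256, 0.1165]
ee_rot: [-3.141, 0.0, -0.229]
wrist_force: [0.8, 3.6, 1.0]
width: 0.0238
finger_force: 30.0
```

```bash
python3 -c "
from h import *
st()"
```

```text
t 15.43 fork [[0.0585 0.0006 0.1165]] w [[ 0.5911 -0.0256  0.1165]] rpy [-3.1414e+00  3.0000e-04 -2.2880e-01] F [0.83 3.58 1.01] w 0.0238 gf 30.0
```

Request:
{"name": "carry_out", "arguments": {"steps": [[[0, 0, 0.001], 0, 1], [[0, 0, 0.002], 0, 1], [[0, 0, 0.003], 0, 1], [[0, 0, 0.004], 0, 1], [[0, 0, 0.005], 0, 1], [[0, 0, 0.006], 0, 1]]}}

```text
time: 16.18
tool_pos: [0.5909, -0.026, 0.1104]
ee_rot: [3.141, 0.001, -0.229]
wrist_force: [1.2, 2.9, -1.1]
width: 0.0238
finger_force: 30.0
```

Request:
{"name": "carry_out", "arguments": {"steps": [[[0, 0, 0.0008], 0, 1], [[0, 0, 0.0016], 0, 1], [[0, 0, 0.0024], 0, 1], [[0, 0, 0.0028], 0, 1]]}}

```text
time: 16.68
tool_pos: [0.5911, -0.0261, 0.1078]
ee_rot: [3.141, 0.0, -0.229]
wrist_force: [0.4, 1.4, -0.3]
width: 0.0236
finger_force: 30.0
```

```bash
python3 -c "
from h import *
st(); snap('scene','sc8'); crop('sc8',310,140,450,245,5,'c5')"
```

```text
t 16.68 fork [[0.0585 0.0002 0.1078]] w [[ 0.5911 -0.0261  0.1078]] rpy [ 3.141e+00  1.000e-04 -2.290e-01] F [ 0.36  1.41 -0.28] w 0.0236 gf 30.0
```

View pics/c5.png

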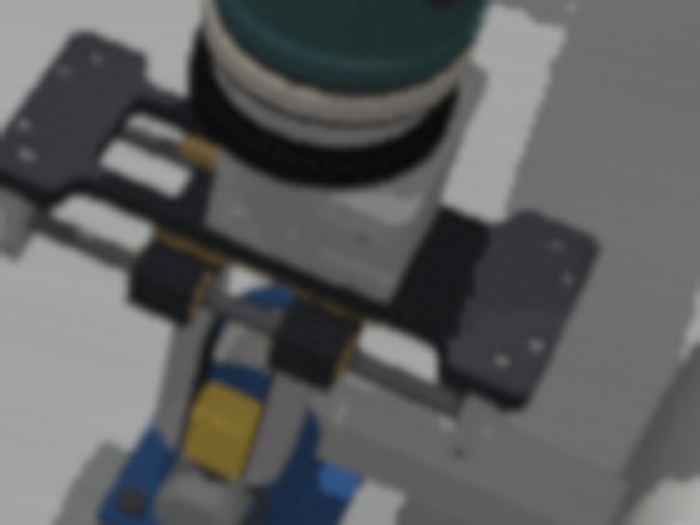

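The crop shows the yellow head at (222,430) between the fingers, just over the pin end at (200,495). The force has turned slightly downward, so the bow is past the widest place. I ease the clip down until the collar touches.

Request:
{"name": "carry_out", "arguments": {"steps": [[[0, 0, 0.0005], 0, 1], [[0, 0, 0.001], 0, 1], [[0, 0, 0.0015], 0, 1]]}}

```text
time: 17.1
tool_pos: [0.5911, -0.0261, 0.1065]
ee_rot: [3.141, -0.0, -0.229]
wrist_force: [0.0, 0.6, -1.1]
width: 0.0237
finger_force: 30.0
```

Request:
{"name": "carry_out", "arguments": {"steps": [[[0, 0, 0.0004], 0, 1], [[0, 0, 0.0008], 0, 1]]}}

```text
time: 17.35
tool_pos: [0.5911, -0.0261, 0.1058]
ee_rot: [3.141, -0.0, -0.229]
wrist_force: [-0.4, 1.4, 0.5]
width: 0.0236
finger_force: 30.0
```

Request:
{"name": "carry_out", "arguments": {"steps": [[[0, 0, 0.0004], 0, 1], [[0, 0, 0.0008], 0, 1]]}}

```text
time: 17.6
tool_pos: [0.5912, -0.0261, 0.1055]
ee_rot: [3.141, -0.001, -0.229]
wrist_force: [-1.3, 0.0, 3.8]
width: 0.0239
finger_force: 30.0
```

Request:
{"name": "carry_out", "arguments": {"steps": [[[0, 0, 0.0004], 0, 1], [[0, 0, 0.0004], 0, 1]]}}

```text
time: 17.85
tool_pos: [0.5913, -0.0261, 0.1054]
ee_rot: [3.141, -0.001, -0.229]
wrist_force: [-2.0, -0.2, 5.0]
width: 0.0236
finger_force: 30.0
```

The collar is on the pin. I release and retreat.

Request:
{"name": "carry_out", "arguments": {"steps": [[[0, 0, 0], 0, 0.4], [[0, 0, 0], 0, 0.1], [[0, 0, 0], 0, 0], [[0, 0, 0], 0, 0], [[0, 0, -0.02], 0, 0], [[0, 0, -0.06], 0, 0], [[0, 0, -0.1], 0, 0], [[-0.04, 0, -0.1], 0, 0], [[-0.08, 0, -0.1], 0, 0], [[-0.08, 0, -0.1], 0, 0]]}}

```text
time: 19.1
tool_pos: [0.5115, -0.0071, 0.2049]
ee_rot: [-3.142, -0.0, -0.228]
wrist_force: [-0.3, -0.0, 0.5]
width: 0.0472
finger_force: 0.0
```

```bash
python3 - <<'E'
from h import *
st(); s=snap('wrist','w9'); t=snap('scene','sc9')
P=cloud(s);Q=tofork(P.reshape(-1,3),F).reshape(P.shape)*1000;im=s['image'].astype(int)
m=(im[...,0]>110)&(im[...,1]>90)&(im[...,2]<90)&(Q[...,2]>100)&(Q[...,2]<150)
q=Q[m];print('head',len(q),np.percentile(q,[2,50,98],axis=0).round(1),'expect top 133')
a=cv2.imread('pics/w9.png')[60:200,200:370];b=cv2.imread('pics/sc9.png')[170:310,300:470]
cv2.imwrite('pics/c6.png',cv2.resize(np.hstack([a,b]),None,fx=2.3,fy=2.3,interpolation=cv2.INTER_CUBIC))
E
```

```text
t 19.1 fork [[-0.0232  0.0007  0.2049]] w [[ 0.5115 -0.0071  0.2049]] rpy [-3.1416e+00 -4.0000e-04 -2.2820e-01] F [-0.3  -0.02  0.53] w 0.0472 gf 0.0
head 778 [[ 50.  -10.5 128.2]
 [ 58.2   1.2 131.3]
 [ 65.8  12.5 133.1]] expect top 133
```

View pics/c6.png

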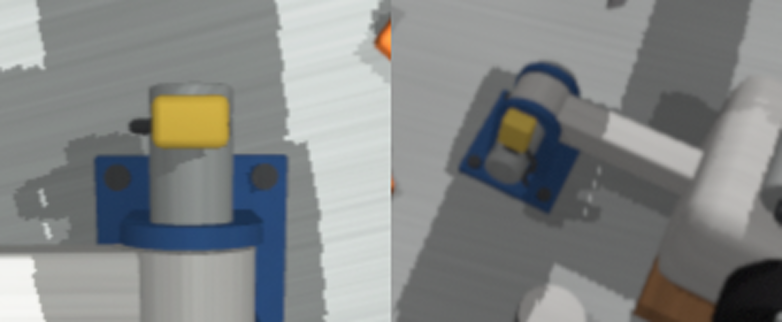

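The left view shows the yellow head at (190,122) squarely over the pin, with the bow wire on its left. The head's top is at the expected height. Nothing else was touched, so I hand it in.

```bash
python3 -c "
from bench import robot
print(robot.close_job())"
```

```text
the job is handed in; nothing more can be done
None
```

The job is handed in, result not shown: the pin was pushed to its stop, the clip pushed through the cross hole until the collar met the pin (never more than about 6 N at the wrist while inserting), then released; I judged the bow snapped from the force, not from a view under the pin.

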